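# Set the hold-down plungers on a document, middle first

### The arm

A 6-joint arm with a two-finger parallel gripper is mounted at the origin on the work surface. World frame = base frame: x ahead of the robot, y to its left, z up, the work surface at z = 0. Lengths are in mm, angles in rad, forces in N, time in s.
With the tool pointing down it reaches from about 300 to 750 mm from the base axis. Payload 8.5 kg.
Tool frame: the origin (TCP) lies between the finger pads; the fingertips stand 11 mm ahead of it and the grasp point (between the pads) lies 8 mm behind it; z points along the fingers, y is the direction in which the jaws open and shut (so a half turn about z gives the same grasp; the last joint's range is limited). The gripper opens to 88 mm and grips with 3 to 60 N. Pads are 18 mm wide; open, the fingers measure 123 mm over their backs; the gripper's body (75 mm by 187 mm) begins 45 mm behind the grasp point.
Start: joints at [1.092, 0.381, 1.297, -0, 1.464, -0.215], TCP at [143.405, 530.957, 249.748] pointing down, gripper open.
Joint ranges: [-3.11, 3.11], [-0.89, 2.33], [0.22, 2.48], [-1.42, 4.56], [0.17, 2.85], [-2.88, 2.88]. Speed limits (rad/s): [2.39, 2.39, 3.14, 3.14, 3.14, 3.14].

### API

Orientations are given as a unit quaternion [x, y, z, w].
In Python, from station import r gives the robot as it stands. The module is installed in compiled form; this text tells all that it offers.
- The arm moves only by the tool arm_command, never from a script. Its argument "plan" is a list of rows, each an object with "dp": the shift along the world's x, y, z in cm, a list of three; "turn": the turn about the world's z in rad. In form: [{"dp": [dx, dy, dz], "turn": turn}, ...]. A call has 1 to 5 rows; each row is the pose to reach, as a shift and turn from the pose measured when the call began; what a row does not reach only later rows make up. A row lasts 1/12 s, in which the tool goes at most 41.7 mm and 7.16 degrees, less where a joint would pass 70% of its speed; a pose out of reach is approached as far as the arm can. A call with a gripper value outside its range is refused whole. "gripper" is the gripper's target within -1 to 1 (shut at 1, half-way at 0, fully open at -1), set as the call begins (left out, the last holds). The fingers move at their own pace and stop on an object; "force" is the grip in N (left out, the last holds). Time passes only in rows, so rows that repeat a pose let the fingers close. It gives the time, the measured TCP pose, the force and the opening at its end, in the units of the state.
- r.get_state(): the state, without advancing time (a new reading comes with each control period).
- r.camera(name): name is "scene" or "top"; returns the picture (480x640x3 uint8, blue, green, red); there is no depth.
- r.camera_model(name): a dict with "mtx" (3x3 intrinsics, pixels), "extrinsics" (4x4, takes a point from camera to world coordinates). Camera axes: x right, y down, z forward; pixel columns grow to the right and rows downward; lengths in mm; the calibration is good to about 2 mm. A picture is of the moment at which its call begins. camera_model takes no time and is no camera call.
- r.hand_in(): hands the job in, once; it reports no verdict.
The state is a dict: "time": time; "joint_pos": joint angles; "dq": joint speeds; "joint_efforts": joint torques, N m; "tcp_pos": TCP position; "ee_rot": TCP orientation; "wrist_force": force on the tool from outside, world axes, zero at the start; "ft_torque": the same for the moment, N m; "finger_gap": finger opening in mm.
Only numpy, scipy, OpenCV 4.12 (cv2) and the standard library are available. Lean on these libraries where they do the work, as an engineer would, in place of code of your own. Each camera call takes 0.05 s, during which the arm holds its last target. There are 200 camera calls.

### The job

Set the document's hold-down rail, working from the middle outwards so that the sheet does not buckle: with the fingertips, lightly tap down the round-headed plunger in the middle, then the square-headed one, then the long bar-headed one, each all the way down. Only push from above and never hard (well under 20 N): do not pull any plunger up, and leave the weight, the eraser and the brush where they are.

Things in the scene. Friction and masses are not known exactly. Their poses are not given: they have to be found in the camera images.
- board: Grey flattening board, fixed to the table, 240 (x) x 340 (y) x 12 mm thick; origin at the centre of its underside, at table height, z up. A cream mounted document with small photographs lies on it (top 14 mm above the table). An aluminium hold-down rail, 24 mm wide, 310 mm long, runs along the board's y axis at board x = +50 mm, its underside 44 mm and its top 60 mm above the table, on a post at each end. Three push-down plungers go down through the rail.
- top_round (a point): Centre of the flat top face of the plunger at the middle of the rail; black round head, a flat disc 40 mm in diameter and 10 mm thick. About 100 mm above the table while up, 86 mm when fully down; it moves with the head. Its axes are those of the board.
- plunger_round (a joint): How far the round-headed plunger's stem is pushed down, m: 0 to 0.002 at the start, 0.014 at its stop (rubber foot on the document), negative if pulled up. Drag about 3 N; it stays where it is left. A rubber cushion (2 N per mm, 8 mm at most) under the head lets the head sink about 1.5 mm before the stem moves, and give softly past the stop; it rises that much when let go. Down = beyond 0.010.
- seat_round: Steel guide collar on the rail, 22 mm diameter, 8 mm high, that carries the round-headed plunger; origin at the centre of its underside, on the rail's top. Does not move.
- top_square (a point): Centre of the flat top face of the plunger with the square black head, 28 x 28 mm and 10 mm thick; it is near one end of the rail, 83 to 107 mm from the rail's middle, at either end. About 100 mm above the table while up, 86 mm when fully down; it moves with the head. Its axes are those of the board.
- plunger_square (a joint): How far the square-headed plunger's stem is pushed down, m: 0 to 0.002 at the start, 0.014 at its stop (rubber foot on the document), negative if pulled up. Drag about 3 N; it stays where it is left. A rubber cushion (2 N per mm, 8 mm at most) under the head lets the head sink about 1.5 mm before the stem moves, and give softly past the stop; it rises that much when let go. Down = beyond 0.010.
- seat_square: Steel guide collar on the rail, 22 mm diameter, 8 mm high, that carries the square-headed plunger; origin at the centre of its underside, on the rail's top. Does not move.
- top_bar (a point): Centre of the flat top face of the plunger with the long narrow black head, 46 mm along the rail, 14 mm across it and 10 mm thick; it is near the other end of the rail, 83 to 107 mm from the rail's middle. About 100 mm above the table while up, 86 mm when fully down; it moves with the head. Its axes are those of the board.
- plunger_bar (a joint): How far the bar-headed plunger's stem is pushed down, m: 0 to 0.002 at the start, 0.014 at its stop (rubber foot on the document), negative if pulled up. Drag about 3 N; it stays where it is left. A rubber cushion (2 N per mm, 8 mm at most) under the head lets the head sink about 1.5 mm before the stem moves, and give softly past the stop; it rises that much when let go. Down = beyond 0.010.
- seat_bar: Steel guide collar on the rail, 22 mm diameter, 8 mm high, that carries the bar-headed plunger; origin at the centre of its underside, on the rail's top. Does not move.
- weight: Loose steel document weight with a knob, 48 mm diameter, 46 mm high, about 0.4 kg, standing on the document on the robot's side of the rail; origin at the centre of its underside. To be left alone.
- eraser: Loose white eraser block 45 x 22 x 14 mm lying on the document on the robot's side of the rail; origin at the centre of its underside. To be left alone.
- brush: Loose flat dusting brush, 205 mm long, 50 mm wide, 18 mm high, yellow handle towards its -x, black bristles towards +x, lying on the table beside the board; origin under the root of the handle. To be left alone.

How it is judged:
By the outcome, as a careful person would: the job done as asked, in the order asked, and still so for the second after the job is handed in, with the robot touching nothing.
It also fails if it takes over 48 s, if anything falls off the work surface, if the arm or the gripper's body presses on something with over 40 N, if the wrist force passes 120 N, or if a joint passes its speed limit or range.

## Working session

There is one attempt and no reset: what is moved stays moved. The work goes in short steps, Python scripts to look and compute and a tool call to move; the robot and the scene stay as the last step left them, time stands still between calls to the robot, and variables do not carry over. Pictures are saved under pics/ and viewed, about 8 in all and at most 12, crops included, and the job is handed in when it is done.

Besides the shell and the picture viewer there is one more tool, called in YAML: its name, and indented under it one key for each argument. arm_command: Moves the arm, as the interface text tells. Its arguments: {"type":"object","properties":{"plan":{"type":"array","items":{"type":"object","properties":{"dp":{"type":"array","items":{"type":"number"}},"turn":{"type":"number"}}}},"gripper":{"type":"number"},"force":{"type":"number"}},"required":["plan"]}

```bash
mkdir -p pics; python3 - <<'E'
from station import r
import cv2
for n in("scene","top"):
    cv2.imwrite(f"pics/{n}0.png",r.camera(n)); m=r.camera_model(n); print(n,m["mtx"],m["extrinsics"])
s=r.get_state();print(s["time"],s["tcp_pos"],s["ee_rot"],s["wrist_force"],s["finger_gap"])
E
```

```text
scene [[435.13920651   0.         315.37050854]
 [  0.         435.13920651 240.99774323]
 [  0.           0.           1.        ]] [[ 3.56992091e-01  7.64049065e-01 -5.37387825e-01  9.41395233e+02]
 [ 9.34106400e-01 -2.92844481e-01  2.04174787e-01 -3.45347556e+01]
 [-1.37150331e-03 -5.74866190e-01 -8.18246285e-01  6.83028193e+02]
 [ 0.00000000e+00  0.00000000e+00  0.00000000e+00  1.00000000e+00]]
top [[525.13542287   0.         324.41682326]
 [  0.         525.13542287 230.81980065]
 [  0.           0.           1.        ]] [[ 2.53070468e-03 -9.97541135e-01  7.00376947e-02  4.54786852e+02]
 [-9.99971027e-01 -3.02724596e-03 -6.98439628e-03  1.24669586e+02]
 [ 7.17924393e-03 -7.00179900e-02 -9.97519894e-01  8.97815511e+02]
 [ 0.00000000e+00  0.00000000e+00  0.00000000e+00  1.00000000e+00]]
0.1 [143.29616326 530.74592969 249.2096802 ] [ 1.31524179e-01  9.91312737e-01 -6.27472224e-04 -2.31316291e-04] [ 0.04256578 -0.55701196  0.03710263] 88.1811394130603
```

View pics/scene0.png

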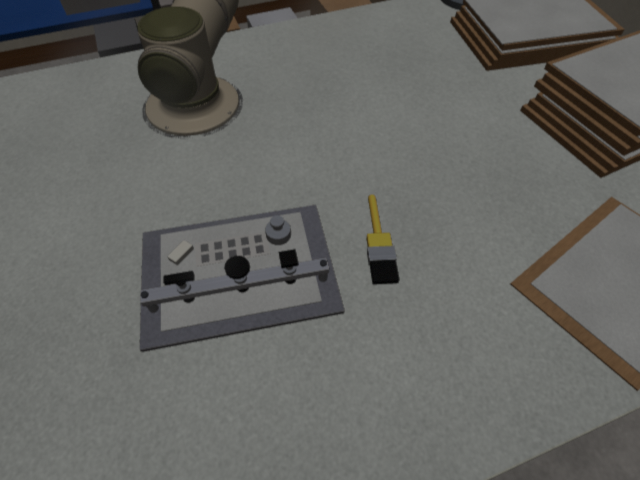

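View pics/top0.png

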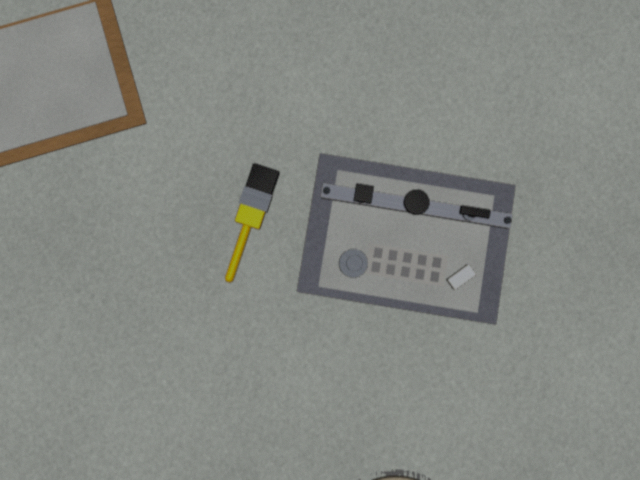

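The scene view shows the round head at about (237,267), the square at (288,258) and the bar at (179,278). In the top view they are at about (416,202), (364,193) and (474,212). The weight and eraser are on the robot's side of the rail.

```bash
cat > h.py <<'E'
import cv2, numpy as np
from station import r
G={"top":{"round":(416,202),"square":(364,193),"bar":(474,212)},"scene":{"round":(237,267),"square":(288,258),"bar":(179,278)}}
def ray(n,u,v):
    m=r.camera_model(n);E=np.array(m["extrinsics"]);d=E[:3,:3]@np.linalg.solve(m["mtx"],[u,v,1]);return E[:3,3],d/np.linalg.norm(d)
def plane(n,p,z):
    o,d=ray(n,*p);return o+d*(z-o[2])/d[2]
def blob(img,g,rad=18,thr=45):
    """centre of the dark blob nearest g"""
    m=(img.max(2)<thr).astype(np.uint8)
    k,l,st,c=cv2.connectedComponentsWithStats(m)
    i=min((i for i in range(1,k) if st[i,4]>60),key=lambda i:np.hypot(*(c[i]-g)))
    return c[i],st[i]
def tri(p,q):
    (a,d),(b,e)=ray("top",*p),ray("scene",*q)
    s=np.linalg.lstsq(np.c_[d,-e],b-a,rcond=None)[0]
    x,y=a+s[0]*d,b+s[1]*e
    return (x+y)/2,np.linalg.norm(x-y)
E
python3 - <<'E'
from h import *
np.set_printoptions(precision=1,suppress=True)
T,S=cv2.imread("pics/top0.png"),cv2.imread("pics/scene0.png")
for k in G["top"]:
    p,a=blob(T,G["top"][k]);q,b=blob(S,G["scene"][k])
    print(k,p,a,q,b,"top z95",plane("top",p,97),"scene",plane("scene",q,97),"tri",*tri(p,q))
# board corners in top picture
for c in [(319,153),(515,185),(496,324),(297,292)]: print(plane("top",c,12))
a=T[140:300,290:530];b=S[190:350,130:350]
cv2.imwrite("pics/c.png",np.hstack([cv2.resize(a,(400,267),interpolation=cv2.INTER_CUBIC),cv2.resize(b,(367,267),interpolation=cv2.INTER_CUBIC)]))
E
```

```text
round [416.3 201.7] [404 191  25  23 410] [236.8 267.1] [225 256  25  23 448] top z95 [556.3 -22.   97. ] scene [559.1 -22.2  97. ] tri [556.8 -22.4  93.6] 0.4999001789443861
square [363. 193.] [355 185  17  18 201] [288.  258.8] [279 250  19  19 280] top z95 [569.5  59.9  97. ] scene [573.4  58.4  97. ] tri [570.2  59.3  91.8] 0.203534017912242
bar [474.1 211.8] [460 206  30  12 221] [178.8 278.6] [164 271  30  17 316] top z95 [ 541.1 -110.7   97. ] scene [ 547.3 -111.7   97. ] tri [ 541.9 -112.9   89.1] 0.29098861739320775
[650.2 128.1  12. ]
[ 596.3 -206.5   12. ]
[ 361.5 -169.2   12. ]
[414.  164.2  12. ]
```

arm_command:
  plan:
    - {"dp": [2, -2.8, 0], "turn": 0.1}
    - {"dp": [4, -5.5, 0], "turn": 0.1}
    - {"dp": [6, -8.3, 0], "turn": 0.1}
    - {"dp": [8, -11, 0], "turn": 0.1}
    - {"dp": [10.3, -13.8, 0], "turn": 0.1}
  gripper: 1
  force: 10

```text
time: 0.52
tcp_pos: [246.4, 391.4, 249.0]
ee_rot: [0.081, 0.997, -0.001, -0.0]
wrist_force: [-0.0, 0.8, -0.0]
finger_gap: 57.2
```

arm_command:
  plan:
    - {"dp": [2, -2.8, 0]}
    - {"dp": [4, -5.5, 0]}
    - {"dp": [6, -8.3, 0]}
    - {"dp": [8, -11, 0]}
    - {"dp": [10.3, -13.8, 0]}

```text
invalid input
```

arm_command:
  plan:
    - {"dp": [2, -2.8, 0]}
    - {"dp": [4, -5.5, 0]}
    - {"dp": [6, -8.3, 0]}
    - {"dp": [8, -11, 0]}
    - {"dp": [10.3, -13.8, 0]}

```text
invalid input
```

arm_command:
  plan:
    - {"dp": [2, -2.8, 0], "turn": 0}
    - {"dp": [4, -5.5, 0], "turn": 0}
    - {"dp": [6, -8.3, 0], "turn": 0}
    - {"dp": [8, -11, 0], "turn": 0}
    - {"dp": [10.3, -13.8, 0], "turn": 0}

```text
time: 0.93
tcp_pos: [349.7, 251.9, 248.9]
ee_rot: [0.081, 0.997, -0.001, -0.001]
wrist_force: [0.7, 0.7, 0.1]
finger_gap: 23.8
```

arm_command:
  plan:
    - {"dp": [2, -2.8, 0], "turn": 0}
    - {"dp": [4, -5.5, 0], "turn": 0}
    - {"dp": [6, -8.3, 0], "turn": 0}
    - {"dp": [8, -11, 0], "turn": 0}
    - {"dp": [10.3, -13.8, 0], "turn": 0}

```text
time: 1.35
tcp_pos: [453.0, 112.4, 248.8]
ee_rot: [0.081, 0.997, -0.001, -0.001]
wrist_force: [0.6, -0.3, -0.2]
finger_gap: 0.3
```

arm_command:
  plan:
    - {"dp": [2.6, -3.4, 0], "turn": 0}
    - {"dp": [5.2, -6.7, -1], "turn": 0}
    - {"dp": [7.8, -10, -3], "turn": 0}
    - {"dp": [10.4, -13.4, -6], "turn": 0}
    - {"dp": [10.4, -13.4, -9.8], "turn": 0}

```text
time: 1.77
tcp_pos: [558.6, -23.2, 160.8]
ee_rot: [0.083, 0.997, -0.002, 0.003]
wrist_force: [0.5, -0.2, -0.8]
finger_gap: 0.2
```

```bash
python3 - <<'E'
from h import *
T,S=r.camera("top"),r.camera("scene");s=r.get_state();print(s["tcp_pos"],s["wrist_force"])
a=T[140:300,290:530];b=S[190:350,130:350]
f=lambda x:cv2.resize(x,(400,290),interpolation=cv2.INTER_CUBIC)
cv2.imwrite("pics/c1.png",np.hstack([f(a),f(b)]))
E
```

```text
[553.7220798  -20.67517917 154.2978801 ] [-0.33812573  0.37006548 -0.15885383]
```

View pics/c1.png

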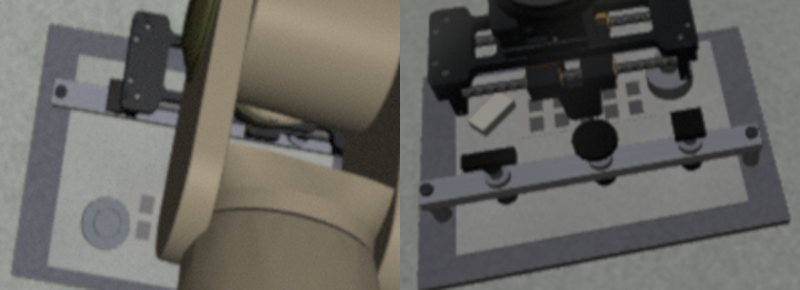

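The left half is blocked by the arm. The right half (scene) shows the closed fingertips just above the round head, with all three heads still up. Going down gently.

arm_command:
  plan:
    - {"dp": [0.3, -0.1, -1.5], "turn": 0}
    - {"dp": [0.3, -0.1, -3], "turn": 0}
    - {"dp": [0.3, -0.1, -4], "turn": 0}
    - {"dp": [0.3, -0.1, -4], "turn": 0}

```text
time: 2.2
tcp_pos: [555.9, -20.8, 113.7]
ee_rot: [0.082, 0.997, 0.0, -0.007]
wrist_force: [-0.5, 0.5, -0.1]
finger_gap: 0.4
```

arm_command:
  plan:
    - {"dp": [0.1, -0.1, -0.3], "turn": 0}
    - {"dp": [0.1, -0.1, -0.6], "turn": 0}
    - {"dp": [0.1, -0.1, -0.9], "turn": 0}
    - {"dp": [0.1, -0.1, -1.2], "turn": 0}
    - {"dp": [0.1, -0.1, -1.2], "turn": 0}

```text
time: 2.62
tcp_pos: [557.1, -21.6, 101.8]
ee_rot: [0.082, 0.997, 0.0, -0.007]
wrist_force: [2.2, 1.0, 1.9]
finger_gap: 0.3
```

arm_command:
  plan:
    - {"dp": [0, 0, -0.2], "turn": 0}
    - {"dp": [0, 0, -0.4], "turn": 0}
    - {"dp": [0, 0, -0.6], "turn": 0}
    - {"dp": [0, 0, -0.75], "turn": 0}
    - {"dp": [0, 0, -0.75], "turn": 0}

```text
time: 3.03
tcp_pos: [557.2, -21.6, 94.3]
ee_rot: [0.082, 0.997, 0.0, -0.007]
wrist_force: [-0.8, 1.9, 6.3]
finger_gap: 0.3
```

arm_command:
  plan:
    - {"dp": [0, 0, -0.05], "turn": 0}
    - {"dp": [0, 0, 1], "turn": 0}
    - {"dp": [0, 0, 2.5], "turn": 0}
    - {"dp": [0, 0, 3.5], "turn": 0}
    - {"dp": [0, 0, 3.5], "turn": 0}

```text
time: 3.45
tcp_pos: [558.0, -22.0, 131.4]
ee_rot: [0.082, 0.997, -0.0, -0.005]
wrist_force: [0.3, -0.1, -0.5]
finger_gap: 0.5
```

arm_command:
  plan:
    - {"dp": [0.4, 2.5, 0], "turn": 0}
    - {"dp": [0.8, 5, 0], "turn": 0}
    - {"dp": [1.3, 8.1, 0], "turn": 0}
    - {"dp": [1.3, 8.1, 0], "turn": 0}
    - {"dp": [1.3, 8.1, 0], "turn": 0}

```text
time: 3.87
tcp_pos: [570.8, 60.1, 130.9]
ee_rot: [0.081, 0.997, -0.0, -0.005]
wrist_force: [-0.0, 0.3, -0.2]
finger_gap: 0.3
```

```bash
python3 - <<'E'
from h import *
S=r.camera("scene");s=r.get_state();print(s["tcp_pos"],s["wrist_force"])
f=lambda x:cv2.resize(x,(660,480),interpolation=cv2.INTER_CUBIC)
cv2.imwrite("pics/c2.png",f(S[190:350,130:350]))
E
```

```text
[570.76948108  59.10966698 130.95211011] [-0.06614758 -0.22793528 -0.55560399]
```

View pics/c2.png

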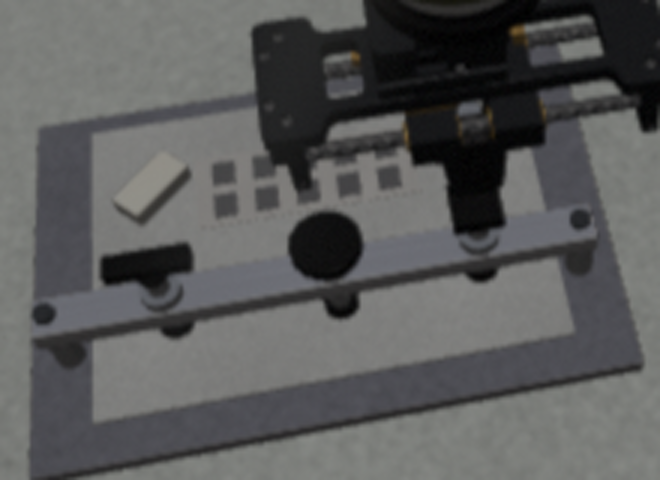

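The round head at crop (325,245) has sunk and now hides its collar, and the fingertips are over the square head at (477,210).

arm_command:
  plan:
    - {"dp": [0, 0, -0.8], "turn": 0}
    - {"dp": [0, 0, -1.5], "turn": 0}
    - {"dp": [0, 0, -1.9], "turn": 0}
    - {"dp": [0, 0, -2.2], "turn": 0}
    - {"dp": [0, 0, -2.5], "turn": 0}

```text
time: 4.33
tcp_pos: [570.7, 58.5, 105.6]
ee_rot: [0.082, 0.997, -0.0, -0.006]
wrist_force: [-1.0, -0.8, 2.5]
finger_gap: 0.6
```

arm_command:
  plan:
    - {"dp": [0, 0.1, -0.3], "turn": 0}
    - {"dp": [0, 0.1, -0.6], "turn": 0}
    - {"dp": [0, 0.1, -0.9], "turn": 0}
    - {"dp": [0, 0.1, -1.15], "turn": 0}
    - {"dp": [0, 0.1, -1.15], "turn": 0}

```text
time: 4.75
tcp_pos: [570.9, 59.4, 94.1]
ee_rot: [0.082, 0.997, -0.001, -0.005]
wrist_force: [-1.1, -1.8, 7.4]
finger_gap: 0.2
```

arm_command:
  plan:
    - {"dp": [0, 0, 0], "turn": 0}
    - {"dp": [0, 0, 1], "turn": 0}
    - {"dp": [0, 0, 2.5], "turn": 0}
    - {"dp": [0, 0, 3.5], "turn": 0}
    - {"dp": [0, 0, 3.5], "turn": 0}

```text
time: 5.17
tcp_pos: [571.8, 59.5, 131.3]
ee_rot: [0.082, 0.997, -0.0, -0.003]
wrist_force: [-1.1, 0.2, 0.1]
finger_gap: 0.5
```

arm_command:
  plan:
    - {"dp": [-0.5, -3, 0], "turn": 0}
    - {"dp": [-1.1, -6.5, 0], "turn": 0}
    - {"dp": [-1.7, -10, 0], "turn": 0}
    - {"dp": [-2.3, -13.5, 0], "turn": 0}
    - {"dp": [-2.9, -17.1, 0], "turn": 0}

```text
time: 5.58
tcp_pos: [542.1, -112.7, 131.0]
ee_rot: [0.082, 0.997, -0.0, -0.004]
wrist_force: [0.2, 0.2, 0.4]
finger_gap: 0.7
```

```bash
python3 - <<'E'
from h import *
S=r.camera("scene");s=r.get_state();print(s["tcp_pos"],s["wrist_force"])
f=lambda x:cv2.resize(x,(660,480),interpolation=cv2.INTER_CUBIC)
cv2.imwrite("pics/c3.png",f(S[190:350,130:350]))
E
```

```text
[ 541.75505082 -118.46745738  130.95140885] [ 1.19349521 -4.62195302  0.02469964]
```

View pics/c3.png

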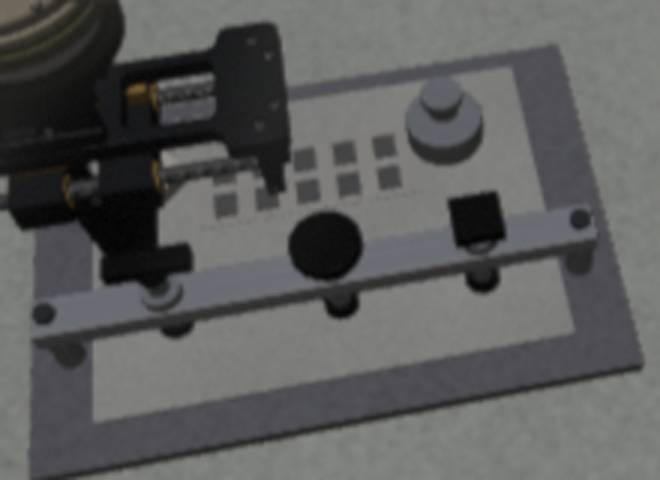

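Round and square heads now sit low on their collars at (325,245) and (477,218). The bar head at (147,262) is still up, and the fingertips have overshot slightly to the left, so I'm correcting y on the way down.

arm_command:
  plan:
    - {"dp": [0, 0.6, 0], "turn": 0}
    - {"dp": [0, 0.7, -0.8], "turn": 0}
    - {"dp": [0, 0.7, -1.3], "turn": 0}
    - {"dp": [0, 0.7, -1.6], "turn": 0}
    - {"dp": [0, 0.7, -1.6], "turn": 0}

```text
time: 6.05
tcp_pos: [541.5, -110.1, 113.9]
ee_rot: [0.083, 0.997, -0.001, -0.004]
wrist_force: [-0.8, -0.8, 0.1]
finger_gap: 0.6
```

arm_command:
  plan:
    - {"dp": [0, -0.1, -0.4], "turn": 0}
    - {"dp": [0, -0.1, -0.7], "turn": 0}
    - {"dp": [0, -0.1, -1], "turn": 0}
    - {"dp": [0, -0.1, -1.2], "turn": 0}
    - {"dp": [0, -0.1, -1.2], "turn": 0}

```text
time: 6.47
tcp_pos: [541.6, -110.9, 101.6]
ee_rot: [0.083, 0.997, -0.001, -0.004]
wrist_force: [0.7, 1.0, 2.0]
finger_gap: 0.7
```

arm_command:
  plan:
    - {"dp": [0, 0, -0.2], "turn": 0}
    - {"dp": [0, 0, -0.4], "turn": 0}
    - {"dp": [0, 0, -0.6], "turn": 0}
    - {"dp": [0, 0, -0.75], "turn": 0}
    - {"dp": [0, 0, -0.75], "turn": 0}

```text
time: 6.88
tcp_pos: [541.7, -111.0, 94.1]
ee_rot: [0.083, 0.997, -0.001, -0.004]
wrist_force: [-0.8, 1.6, 6.6]
finger_gap: 0.2
```

Stop felt again (6.6 N). I'll rise and back well away for a final look.

arm_command:
  plan:
    - {"dp": [0, 0, 0], "turn": 0}
    - {"dp": [0, 0, 1.5], "turn": 0}
    - {"dp": [0, 0, 4], "turn": 0}
    - {"dp": [0, 0, 7], "turn": 0}
    - {"dp": [0, 0, 10], "turn": 0}

```text
time: 7.3
tcp_pos: [541.1, -111.0, 194.6]
ee_rot: [0.083, 0.997, -0.001, -0.005]
wrist_force: [0.0, -0.2, 0.5]
finger_gap: 0.4
```

arm_command:
  plan:
    - {"dp": [-1, -3, 1], "turn": 0}
    - {"dp": [-2, -6, 2], "turn": 0}
    - {"dp": [-3, -9, 3], "turn": 0}
    - {"dp": [-4, -12, 4], "turn": 0}
    - {"dp": [-5, -15, 5], "turn": 0}

```text
time: 7.72
tcp_pos: [490.2, -262.4, 244.8]
ee_rot: [0.083, 0.997, -0.001, -0.006]
wrist_force: [-0.2, 0.9, -0.8]
finger_gap: 0.4
```

arm_command:
  plan:
    - {"dp": [-3, -3, 0], "turn": 0}
    - {"dp": [-6, -5, 0], "turn": 0}
    - {"dp": [-9, -7, 0], "turn": 0}
    - {"dp": [-11, -9, 0], "turn": 0}
    - {"dp": [-11, -9, 0], "turn": 0}

```text
time: 8.13
tcp_pos: [376.9, -355.3, 244.4]
ee_rot: [0.085, 0.996, -0.001, -0.006]
wrist_force: [-0.8, 0.1, -0.5]
finger_gap: 0.6
```

```bash
python3 - <<'E'
from h import *
np.set_printoptions(precision=1,suppress=True)
T,S=r.camera("top"),r.camera("scene");s=r.get_state();print(s["time"],s["tcp_pos"],s["wrist_force"])
T0,S0=cv2.imread("pics/top0.png"),cv2.imread("pics/scene0.png")
for k in G["top"]:
    p,a=blob(T,G["top"][k]);q,b=blob(S,np.array(G["scene"][k])+[0,4])
    print(k,"before",blob(S0,G["scene"][k])[0],"now",q,b,"tri",*tri(p,q))
f=lambda x:cv2.resize(x,(400,290),interpolation=cv2.INTER_CUBIC)
cv2.imwrite("pics/c4.png",np.vstack([np.hstack([f(T[140:300,290:530]),f(S[190:350,130:350])]),np.hstack([f(T0[140:300,290:530]),f(S0[190:350,130:350])])]))
E
```

```text
8.2333 [ 379.5 -352.9  244.4] [ 0.2 -1.6  0.1]
round before [236.8 267.1] now [238.1 271.7] [226 261  25  23 428] tri [557.  -22.2  79.7] 0.33104363589645697
square before [288.  258.8] now [288.5 263. ] [280 254  18  20 267] tri [569.2  59.5  77.6] 0.11971312700144007
bar before [178.8 278.6] now [180.4 282.1] [166 275  30  15 286] tri [ 541.9 -113.    78.1] 0.19958215605862226
```

View pics/c4.png

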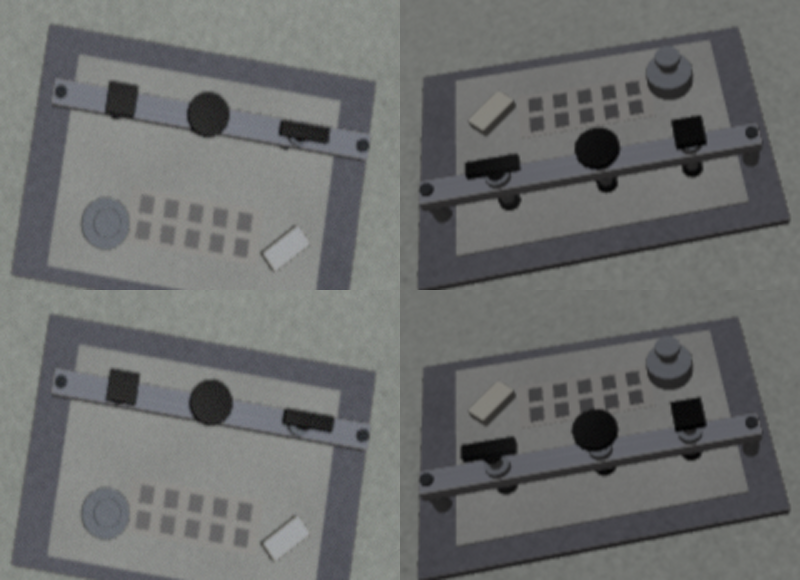

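All three heads are at the same low height (triangulated z is 78–80 mm, with the same bias for each). The weight and eraser have not moved. Handing in.

```bash
python3 -c "
from station import r
print(r.hand_in())"
```

```text
the job is handed in; nothing more can be done
None
```

I tapped the three plungers down from above with closed fingertips, in the order asked: round, then square, then bar. The job was handed in at about 8 s of robot time, with the arm well clear.

- **Force at the stops:** The readings were 6.3 N (round), 7.4 N (square) and 6.6 N (bar). All are above the 3 N drag and well under 20 N. The fingertips were at a height of about 83 mm each time, which fits a stem at its stop with the cushion slightly squeezed.
- **Final look:** By triangulation the heads sank about 14, 14 and 11 mm. All three ended at the same height within about 2 mm. The absolute values read 78–80 mm instead of 86, an offset that was already there before the presses.
- **Bar plunger:** Its 11 mm is less than the other two. It probably started slightly lower, or the dark area I measured before pressing was skewed. Its stop force and final height agree with the others.
- **Loose items:** The weight and eraser look unmoved in the before and after pictures. The arm never came near the brush, but I did not look at it again at the end.

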